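# Load the reference plate into the plate reader

### The arm

A 6-joint arm with a two-finger parallel gripper is mounted at the origin on the work surface. World frame = base frame: x ahead of the robot, y to its left, z up, the work surface at z = 0. Lengths are in m, angles in rad, forces in N, time in s.
With the tool pointing down it reaches from about 0.35 to 0.725 m from the base axis. Payload 6 kg.
Tool frame: the origin (TCP) lies at the very end of the fingers, on their centre line; the grasp point (between the pads) lies 19 mm behind it; z points along the fingers, y is the line along which they close (so a half turn about z gives the same grasp; the last joint's range is limited). The gripper opens to 85 mm and grips with 20 to 120 N. Pads are 22 mm wide; open, the fingers measure 114 mm over their backs; the gripper's body (76 mm by 85 mm) begins 54 mm behind the grasp point. The pads swing forward as they close: fully open they stand 13 mm farther back than shut.
Start: joints at [0.334, 0.04, 0.085, 0, -1.615, -0.334], TCP at [0.6, 0, 0.231] pointing down, gripper open.
Joint ranges: [-2.56, 2.56], [-1.29, 2.01], [-1.08, 1.49], [-3.29, 1.98], [-2.81, -0.18], [-2.99, 2.99]. Speed limits (rad/s): [2.57, 2.57, 3.01, 3.14, 3.14, 3.14].

### API

Orientations are given as a rotation vector (axis times angle).
In Python, from cell import bot gives the robot as it stands. The module is installed in compiled form; this text tells all that it offers.
- The arm moves only by the tool drive_tool, never from a script. Its argument "steps" is a list of rows, each a list of 5 numbers: the shift along the world's x, y, z in m, then the turn about the world's z in degrees, then the closure, from -1 (fully open) to 1 (shut), so that 0 is half open. In form: [[tx, ty, tz, spin, fingers], ...]. A call has 1 to 5 rows; each row shifts and turns the commanded pose from where the row before left it; what a row does not reach is not made up. A row lasts 1/8 s, in which the tool goes at most 62.5 mm and 10.7 degrees, less where a joint would pass 70% of its speed; a pose out of reach is approached as far as the arm can. A call is refused whole if a number of a shift passes 0.0625 or a number of a turn 10.7, either way. A call with a gripper value outside its range is refused whole. The fingers move at their own pace and stop on an object; "force" is the grip in N (left out, the last holds). Time passes only in rows, so rows that do not move let the fingers close. It gives the time, the measured TCP pose, the force, the opening and the grip force at its end, in the units of the state.
- bot.state(): the state, without advancing time (a new reading comes with each control period).
- bot.capture(name): name is "scene" or "side" or "wrist"; returns (picture, depth): 480x640x3 uint8, red, green, blue; 480x640 float32, m along the optical axis (not along the pixel's ray), 0 where there is no reading.
- bot.camera_model(name): a dict with "camera_matrix" (3x3 intrinsics, pixels), "R" (3x3) and "t" (3): a world point X has camera coordinates R X + t. Camera axes: x right, y down, z forward; pixel columns grow to the right and rows downward; lengths in m; the calibration is good to about 2 mm. A picture is of the moment at which its call begins: read the wrist's pose just before it. camera_model takes no time and is no camera call; for the wrist camera it gives the pose at the moment of the call.
- bot.hand_in(): hands the job in; it is judged then, once.
The state is a dict: "clock": time; "joints": joint angles; "qvel": joint speeds; "joint_torque": joint torques, N m; "tool_pos": TCP position; "tool_rot": TCP orientation; "contact_force": force on the tool from outside, world axes, zero at the start; "wrist_torque": the same for the moment, N m; "finger_gap": finger opening in m; "grasp_force": force on a finger pad.
Only numpy, scipy, OpenCV 4.12 (cv2) and the standard library are available. Lean on these libraries where they do the work, as an engineer would, in place of code of your own. Each camera call takes 0.05 s, during which the arm holds its last target. There are 200 camera calls.

### The job

The thin metal reference plate lies flat on the white riser; do not prise it up there, but slide it out over the riser's edge, still lying flat, until you can pinch its overhanging end by the sides, and do not let it fall. Lay it flat on the seat of the reader's open drawer, printed side up and blue end towards the drawer's handle, then push the drawer fully home and let go. Leave the other things standing where they are.

Things in the scene. Friction and masses are not known exactly. Their poses are not given: they have to be found in the camera images.
- plate: Loose rigid dark grey metal plate, 96 x 50 x 3 mm, 30 to 55 g, small printed squares on top, a 20 mm blue band across one end. Origin: centre of its underside; x along its length to the blue end, y across, z up. It starts with its plain end towards the riser's -y edge (up to 0.3 rad askew). It slides and stays where left; it tips off an edge if half its length overhangs.
- blue_end (a point): Middle of the plate's blue end face, 48 mm along +x of the plate from its centre, at half thickness.
- plain_end (a point): Middle of the plate's plain end face, 48 mm along -x of the plate from its centre, at half thickness.
- riser: Fixed stand: a white board 360 (its x) x 220 (its y) x 15 mm, top 60 mm above the bench, on blue end panels at its x = +-165 mm, open below between them. Origin: on the bench under the board's centre. Edges at its x = +-180 and y = +-110 mm; the long edge at y = -110 mm roughly faces the reader, with free bench before it.
- reader: Fixed plate reader, white and blue, 260 mm wide. Origin: on the bench at the foot of the middle of its front face; x points into the machine, -x out of the front where the drawer comes out, y across, z up. The front part is 105 mm high; the blue body, from 100 mm behind the front face, 210 mm. The drawer opening is 140 mm wide.
- seat (a point): Seat in the drawer: a black block 96 (x) x 30 (y) mm, 26 mm above the drawer's grey floor, so fingers have room under a plate's long sides. Origin: centre of its top face, 48 mm above the bench, moving with the drawer; x into the machine, y across, z up. The plate lies on it, length along x, overhanging it by 10 mm at each side.
- stop (a point): Middle of the top of the black stop at the seat's inner end: 6 mm above the seat, face 52 mm from the seat's centre. The plate lies between it and the white front panel (face 52 mm the other way; 130 mm wide, 8 mm thick, top 28 mm above the seat). Two orange cheeks, 18 mm long at mid-length, inner faces 29 mm either side of the centre line, tops 7 mm above the seat, keep it in sideways.
- handle (a point): Middle of the black bar handle on the outside of the drawer's front panel: a 100 mm bar along the drawer's y, 35 mm out from the panel's outer face, 58 mm above the bench. The drawer can be pushed by it or by the panel.
- drawer (a joint): How far the drawer is out of the reader, in m: 0 is home (front panel against the reader's front face, against a stop), 0.15 fully out. It slides with about 2 N of friction and stays where it is left.
- jar: Small jar with orange cap, 44 mm across, 50 mm high, loose on the riser. Origin: centre of its underside.
- dish: Small white dish, 52 mm across, 18 mm high, loose on the riser. Origin: centre of its underside.
- bottle1: White bottle with blue cap, 68 mm across, 170 mm high, loose on the bench. Origin: centre of its underside.
- bottle2: A second such bottle, same size.
- beaker: Glass beaker, 72 mm across, 90 mm high, loose on the bench. Origin: centre of its underside.
Things that resemble listed ones, but are neither listed nor needed, are in the scene too. There is more than one size of the plate; the job needs the larger.

How it is judged:
On the way, in this order (a step that is already met when the one before it is completed fails the run):
1. The plate has been slid until one end overhangs an edge of the riser by at least 15 mm, still lying flat on the riser (((x of plain_end in the frame of riser above 0.195 m or x of plain_end in the frame of riser below -0.195 m or y of plain_end in the frame of riser above 0.125 m or y of plain_end in the frame of riser below -0.125 m) or (x of blue_end in the frame of riser above 0.195 m or x of blue_end in the frame of riser below -0.195 m or y of blue_end in the frame of riser above 0.125 m or y of blue_end in the frame of riser below -0.125 m)) and angle between plate's own z axis and vertical below 0.06 rad and z of plate in the frame of riser between 0.057 and 0.063 m and contact force between plate and riser above 0.03 N), for 0.2 s.
2. The plate lies flat on the seat of the drawer, blue end to the handle, while the drawer is still out (80 mm or more) (x of plate in the frame of seat between -0.007 and 0.007 m and y of plate in the frame of seat between -0.007 and 0.007 m and z of plate in the frame of seat between -0.003 and 0.003 m and angle between plate's own z axis and vertical below 0.06 rad and x of blue_end in the frame of seat below -0.035 m and value of joint drawer above 0.08 m), for 0.2 s.
At the end, for the whole second after the job is handed in: The plate lies flat and printed side up on the drawer's seat, between cheeks and stops (centre within 7 mm of the seat's in length and width, within 3 mm in height), blue end towards the handle; the drawer is home (within 5 mm) and all is at rest (x of plate in the frame of seat between -0.007 and 0.007 m and y of plate in the frame of seat between -0.007 and 0.007 m and z of plate in the frame of seat between -0.003 and 0.003 m and angle between plate's own z axis and vertical below 0.06 rad and x of blue_end in the frame of seat below -0.035 m and value of joint drawer below 0.005 m and linear speed of plate below 0.02 m/s); the robot touches nothing.
It fails at once if the plate falls off the riser or drawer to a lower level (height (world z) of plate below 0.035 m).
It fails at once if the plate is dropped or thrown (falls free by more than about 13 mm) (contact force between plate and anything else below 0.01 N and linear speed of plate above 0.5 m/s).
It fails at once if one of the other things is shifted by more than 30 mm or knocked over (distance of any of jar, dish, bottle1, bottle2, beaker from where it was at the start of the episode above 0.03 m or angle between any of jar, dish, bottle1, bottle2, beaker's own z axis and vertical above 0.5 rad).
It also fails if it takes over 67 s, if anything falls off the work surface, if the arm or the gripper's body presses on something with over 40 N, if the wrist force passes 120 N, or if a joint passes its speed limit or range.

## Working session

There is one attempt and no reset: what is moved stays moved. The work goes in short steps, Python scripts to look and compute and a tool call to move; the robot and the scene stay as the last step left them, time stands still between calls to the robot, and variables do not carry over. Pictures are saved under pics/ and viewed, at most 10 in all, crops included, and the job is handed in when it is done.

Besides the shell and the picture viewer there is one more tool, called after "Call:" in YAML: its name, and indented under it one key for each argument. drive_tool: Moves the arm, as the interface text tells. Its arguments: {"type":"object","properties":{"steps":{"type":"array"},"force":{"type":"number"}},"required":["steps"]}

```bash
mkdir -p pics
cat > h.py <<'E'
import numpy as np, cv2
from cell import bot
def cap(n,f=None):
    m=bot.camera_model(n); p,d=bot.capture(n)
    if f: cv2.imwrite('pics/'+f,cv2.cvtColor(p,cv2.COLOR_RGB2BGR))
    return p,d,m
def ray(m,u,v,z):
    K,R,t=[np.array(m[k]) for k in('camera_matrix','R','t')]
    c=-R.T@t; d=R.T@np.linalg.solve(K,[u,v,1]); return c+d*(z-c[2])/d[2]
def cloud(d,m):
    K,R,t=[np.array(m[k]) for k in('camera_matrix','R','t')]
    v,u=np.mgrid[:480,:640]; P=np.stack([(u-K[0,2])/K[0,0]*d,(v-K[1,2])/K[1,1]*d,d],-1)
    return (P-t)@R
E
python3 - <<'E'
from h import *
a=cap('scene','s1.png');b=cap('side','d1.png')
for x in(a,b): 
  print(x[2]); np.save
np.savez('c1.npz',sp=a[0],sd=a[1],dp=b[0],dd=b[1])
print(bot.state())
E
```

```text
{'camera_matrix': array([[512.99102432,   0.        , 326.07623019],
       [  0.        , 512.99102432, 237.6088251 ],
       [  0.        ,   0.        ,   1.        ]]), 'R': array([[-0.54128202,  0.84080318, -0.00798739],
       [ 0.70549015,  0.44896243, -0.54837614],
       [-0.45749036, -0.30246117, -0.83619364]]), 't': array([ 0.32798263, -0.32539851,  1.39601743])}
{'camera_matrix': array([[464.65947166,   0.        , 316.94541397],
       [  0.        , 464.65947166, 244.2668294 ],
       [  0.        ,   0.        ,   1.        ]]), 'R': array([[-0.80645584, -0.59067956, -0.02695633],
       [-0.27354915,  0.41311769, -0.86862226],
       [ 0.52421355, -0.69313161, -0.49474106]]), 't': array([0.42715484, 0.22828574, 0.59712252])}
{'clock': 0.1, 'joints': array([ 3.33686220e-01,  4.07660464e-02,  8.39162261e-02, -3.78733165e-04,
       -1.61553160e+00, -3.33713704e-01]), 'qvel': array([-1.44500710e-03, -1.76503691e-03,  2.02920212e-03,  1.45061887e-03,
       -6.51933713e-05,  6.10634163e-04]), 'joint_torque': array([-5.15327309e-03, -3.69345725e+01,  3.48282552e+01,  6.95181236e+00,
       -4.58455834e-03,  1.14540936e-05]), 'tool_pos': array([5.99699420e-01, 5.25619702e-05, 2.30379490e-01]), 'tool_rot': array([ 2.22053750e+00, -2.22056158e+00, -1.62088652e-03]), 'contact_force': array([ 0.22343944,  0.39961711, -0.28922996]), 'wrist_torque': array([-0.00425369,  0.02788308,  0.00104333]), 'grasp_force': 0.0, 'finger_gap': 0.08548941543327594}
```

View pics/s1.png

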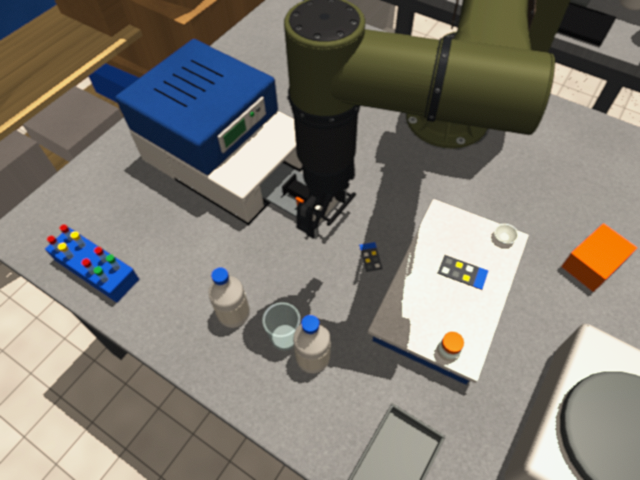

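View pics/d1.png

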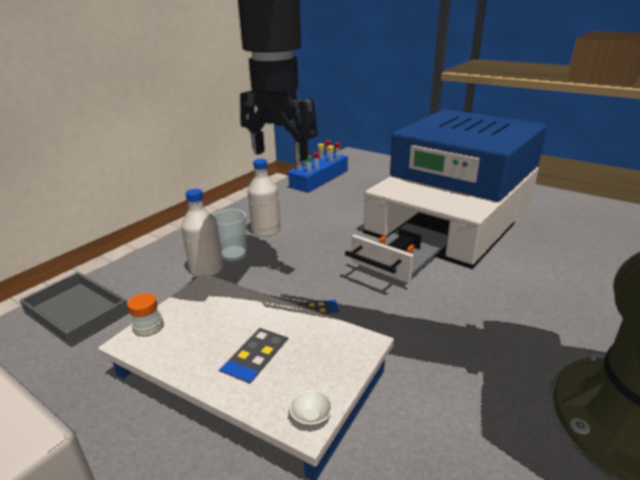

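The scene view shows the larger plate on the riser at (463,272), blue end at (480,278). The look-alike small plate is on the bench at (371,258). The jar is at (452,345), the dish at (505,235), and the bottles are at (228,300) and (312,345). The beaker is at (282,325), and the drawer sits under the gripper. In the side view the plate is at (254,354), and the drawer panel and handle are at (380,258). I choose the plate on the riser and will check it with a crop.

Run:
```python
from h import *
D=np.load('c1.npz')
ms,md=bot.camera_model('scene'),bot.camera_model('side')
cv2.imwrite('pics/crop1.png',cv2.resize(cv2.cvtColor(np.hstack([D['sp'][200:390,350:540],D['dp'][220:410,320:510]]),cv2.COLOR_RGB2BGR),None,fx=2.1,fy=2.1,interpolation=cv2.INTER_CUBIC)[:,:800])
for n,p,d,m in(('scene',D['sp'],D['sd'],ms),('side',D['dp'],D['dd'],md)):
    C=cloud(d,m); z=C[...,2]; rng=(C[...,0]>.2)&(C[...,0]<1)&(d>0)
    top=(abs(z-.06)<.008)&rng
    nn,lab,st,ce=cv2.connectedComponentsWithStats(top.astype(np.uint8))
    k=1+np.argmax(st[1:,4]); q=C[lab==k][:,:2]; print(n,'zmed',np.median(z[lab==k]),'riser',cv2.minAreaRect(q.astype(np.float32)*1000))
    hsv=cv2.cvtColor(p,cv2.COLOR_RGB2HSV)
    x0,y0,w,h=st[k,:4]; roi=np.zeros(z.shape,bool); roi[y0:y0+h,x0:x0+w]=1
    # plate: blue blob & dark blobs within board
    for nm,mk in(('blue',(hsv[...,0]>100)&(hsv[...,0]<125)&(hsv[...,1]>120)),('dark',(hsv[...,2]<110)&(hsv[...,1]<90)),('orange',(hsv[...,0]<14)&(hsv[...,1]>170))):
        no,l,s,c=cv2.connectedComponentsWithStats((mk).astype(np.uint8))
        for i in range(1,no):
            if s[i,4]<12: continue
            P=C[(l==i)&(d>0)]
            if len(P)==0: continue
            mdn=np.median(P,0)
            if .2<mdn[0]<1.1 and abs(mdn[1])<.6 and mdn[2]<.2: print(nm,s[i],c[i].round(1),mdn.round(4))
```

```text
scene zmed 0.060474493341104524 riser ((482.5278015136719, 231.28543090820312), (363.14306640625, 220.07864379882812), 5.830271244049072)
blue [ 69 228   5   4  14] [ 70.4 229.6] [ 0.8202 -0.5339  0.0527]
blue [  45  233   93   69 2416] [ 94.4 267.3] [ 0.8572 -0.4178  0.0508]
blue [360 242  16   9  97] [367.6 245.9] [0.4733 0.0275 0.0034]
blue [103 250   6   8  26] [105.  253.3] [ 0.8243 -0.4174  0.0614]
blue [211 268  17  17 225] [219.7 275.7] [ 0.7713 -0.1232  0.1706]
blue [473 268  15  21 192] [480.  277.9] [0.4519 0.2769 0.0634]
blue [301 315  19  19 272] [309.9 323.6] [0.7604 0.068  0.1701]
blue [373 338  95  46 366] [420.5 360.7] [0.6539 0.2522 0.0122]
dark [  125    18   425   377 29762] [333.7 221.3] [0.5715 0.0138 0.0024]
dark [215  80  63  89 149] [251.4 130.3] [ 0.4176 -0.3319  0.1146]
dark [217  96  49  57 614] [244.4 124. ] [ 0.4242 -0.3273  0.1635]
dark [ 49 254  72  53 448] [ 82.9 283.1] [ 0.8903 -0.4504  0.0014]
dark [439 256  39  29 336] [457.9 270.9] [0.4594 0.2334 0.0633]
dark [   0  260  308  220 5193] [150.3 413.7] [ 0.9749 -0.4146 -0.7473]
dark [558 267  35  29 
[... 2766 characters left out ...]
2] [ 0.4562 -0.096  -0.001 ]
dark [  21  273  109   74 4677] [ 74.7 308.5] [0.8419 0.302  0.0073]
dark [245 290   6   8  15] [247.6 293.5] [0.5672 0.1435 0.059 ]
dark [250 291   9   5  15] [253.9 292.7] [0.5573 0.1353 0.0595]
dark [230 329  57  43 894] [259.5 349.1] [0.4566 0.2322 0.0624]
dark [ 105  360  280  120 3866] [228.2 422.5] [ 4.379e-01  3.230e-01 -4.000e-04]
dark [289 417  38  13 124] [306.3 425. ] [0.3264 0.2964 0.0594]
dark [ 74 432  21  48 255] [ 83. 459.] [0.4757 0.4746 0.0802]
orange [380 236   6   7  31] [382.2 238.5] [ 0.4783 -0.1566  0.0525]
orange [406 244   9   8  48] [410.1 247.4] [ 0.418  -0.1554  0.0495]
orange [127 294  29  23 516] [141.9 304.6] [0.6209 0.2943 0.1091]
```

View pics/crop1.png

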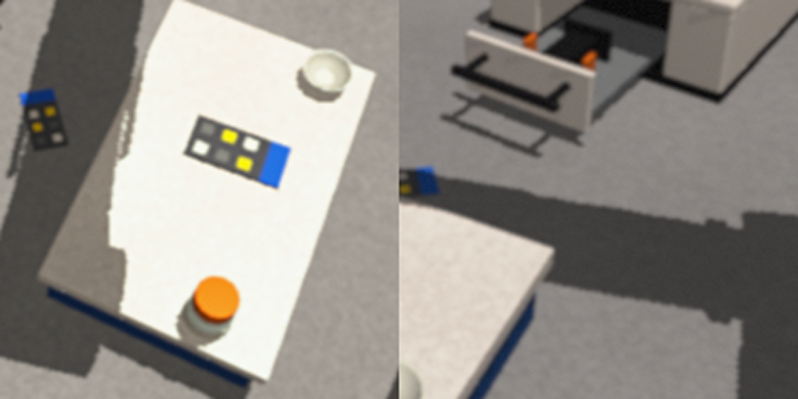

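The crop confirms the choice: the larger plate lies on the riser with its blue band away from the reader, and the look-alike lies on the bench. Next come the exact poses of the plate, drawer and riser.

Run:
```python
from h import *
D=np.load('c1.npz')
for n,p,d,box in(('scene',D['sp'],D['sd'],(430,495,250,295)),('side',D['dp'],D['dd'],(212,295,320,388))):
    m=bot.camera_model(n); hsv=cv2.cvtColor(p,cv2.COLOR_RGB2HSV).astype(int)
    C=cloud(d,m); u0,u1,v0,v1=box
    b=np.zeros((480,640),np.uint8); b[v0:v1,u0:u1]=1
    mk=((hsv[...,1]>70)|(hsv[...,2]<150)).astype(np.uint8)*b
    cs=max(cv2.findContours(mk,0,2)[0],key=cv2.contourArea); hull=cv2.convexHull(cs)
    fill=cv2.fillPoly(np.zeros_like(mk),[hull],1)
    vv,uu=np.nonzero(fill); Q=np.array([ray(m,u,v,.063)[:2] for u,v in zip(uu,vv)])
    r=cv2.minAreaRect((Q*1000).astype(np.float32)); print(n,'plate',r, 'mean',Q.mean(0).round(4))
    bl=((hsv[...,0]>100)&(hsv[...,0]<125)&(hsv[...,1]>120)&(fill>0)); vv,uu=np.nonzero(bl)
    print(' blue c',np.mean([ray(m,u,v,.063)[:2] for u,v in zip(uu,vv)],0).round(4))
    # drawer parts by depth cloud
    reg=(d>0)&(abs(C[...,0]-.45)<.12)&(C[...,1]<-.02)&(C[...,1]>-.3)&(C[...,2]<.115)
    dark=(hsv[...,2]<70)
    hd=C[reg&(abs(C[...,2]-.058)<.012)&(C[...,1]>-.09)&dark]
    if len(hd)>20: print(' handle',len(hd),hd.min(0).round(3),hd.max(0).round(3),np.polyfit(hd[:,0],hd[:,1],1).round(4),hd.mean(0).round(4))
    pt=C[reg&(C[...,2]>.035)&(C[...,2]<.08)&(C[...,1]<-.075)&(C[...,1]>-.12)&~dark]
    if len(pt)>20: print(' panel',len(pt),pt.min(0).round(3),pt.max(0).round(3),np.polyfit(pt[:,0],pt[:,1],1).round(4),pt.mean(0).round(4))
    ff=C[(d>0)&(abs(C[...,0]-.45)<.15)&(C[...,2]>.03)&(C[...,2]<.095)&(C[...,1]<-.15)&(C[...,1]>-.3)&(hsv[...,2]>120)&(hsv[...,1]<90)]
    if len(ff)>20: print(' front',len(ff),np.percentile(ff,[2,50,98],axis=0).round(3).tolist(),np.polyfit(ff[:,0],ff[:,1],1).round(4))
    st=C[(d>0)&(abs(C[...,0]-.45)<.035)&(abs(C[...,2]-.051)<.006)&(C[...,1]<-.09)&dark]
    if len(st)>20: print(' seat/stop',len(st),np.percentile(st,[2,50,98],axis=0).round(3).tolist())
```

```text
scene plate ((456.77288818359375, 240.52880859375), (51.29600524902344, 95.21376037597656), 8.896110534667969) mean [0.4569 0.2411]
 blue c [0.4513 0.2769]
 handle 179 [ 0.401 -0.082  0.054] [ 0.506 -0.051  0.068] [-0.079  -0.0236] [ 0.4568 -0.0597  0.0631]
 panel 52 [ 0.424 -0.117  0.036] [ 0.511 -0.09   0.08 ] [-0.0517 -0.0707] [ 0.4657 -0.0948  0.0568]
 seat/stop 282 [[0.426, -0.21, 0.045], [0.448, -0.184, 0.049], [0.467, -0.149, 0.057]]
side plate ((455.52911376953125, 242.82196044921875), (52.27305221557617, 98.33831024169922), 8.789773941040039) mean [0.4546 0.2456]
 blue c [0.45   0.2788]
 handle 343 [ 0.397 -0.089  0.055] [ 0.504 -0.048  0.064] [-0.0261 -0.0466] [ 0.4474 -0.0583  0.06  ]
 panel 1091 [ 0.385 -0.101  0.035] [ 0.517 -0.075  0.076] [-0.0404 -0.0745] [ 0.4448 -0.0924  0.0591]
 front 1466 [[0.312, -0.293, 0.032], [0.346, -0.234, 0.061], [0.57, -0.224, 0.093]] [ 0.0348 -0.2516]
 seat/stop 308 [[0.424, -0.21, 0.045], [0.446, -0.189, 0.047], [0.469, -0.148, 0.054]]
```

Call:
drive_tool:
  steps:
    - [-0.029,0.05,0,1.8,0.4]
    - [-0.029,0.05,0,1.8,0.4]
    - [-0.029,0.05,0,1.8,0.4]
    - [-0.029,0.05,0,1.8,0.4]
    - [-0.029,0.052,0,1.7,0.4]
  force: 40

```text
clock: 0.72
tool_pos: [0.4537, 0.2533, 0.231]
tool_rot: [2.388, -2.041, -0.0]
contact_force: [0.4, 0.7, -0.1]
finger_gap: 0.0258
grasp_force: 0.0
```

Call:
drive_tool:
  steps:
    - [0,0,-0.05,0,0.4]
    - [0,0,-0.05,0,0.4]
    - [0,0,-0.03,0,0.4]
    - [0,0,-0.01,0,0.4]
    - [0,0,0,0,0.4]

```text
clock: 1.35
tool_pos: [0.4551, 0.2519, 0.0915]
tool_rot: [2.387, -2.042, 0.0]
contact_force: [0.4, -0.1, -0.2]
finger_gap: 0.0256
grasp_force: 0.0
```

Call:
drive_tool:
  steps:
    - [0,0,-0.015,0,0.4]
    - [0,0,-0.009,0,0.4]
    - [0,0,-0.002,0,0.4]
    - [0,0,0,0,0.4]

```text
clock: 1.85
tool_pos: [0.4551, 0.252, 0.0653]
tool_rot: [2.387, -2.042, 0.0]
contact_force: [-0.5, -0.1, -0.3]
finger_gap: 0.0256
grasp_force: 0.0
```

Run:
```python
from h import *
a=cap('wrist','w1.png'); m=a[2]; print(m)
```

```text
{'camera_matrix': array([[418.88721462,   0.        , 327.43892272],
       [  0.        , 418.88721462, 245.45817551],
       [  0.        ,   0.        ,   1.        ]]), 'R': array([[-9.87913601e-01, -1.55005498e-01,  1.15341690e-04],
       [-1.47126892e-01,  9.37933712e-01,  3.14060552e-01],
       [-4.87892950e-02,  3.10247720e-01, -9.49402947e-01]]), 't': array([ 0.4889132 , -0.15745915,  0.16665669])}
```

View pics/w1.png

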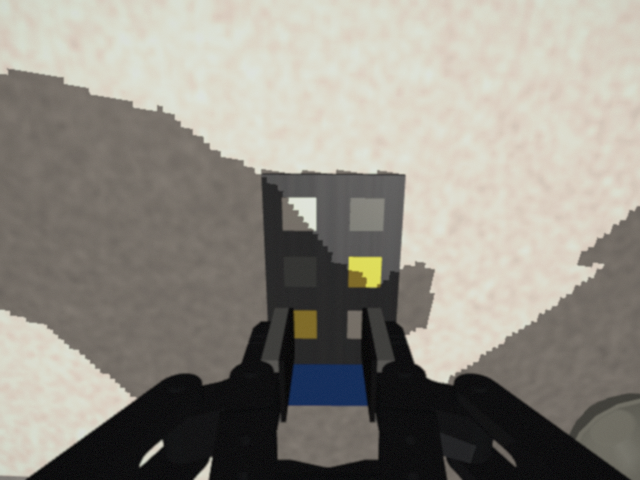

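The fingers, at columns 285 and 372, straddle the plate's midline near its blue end, and the plate spans columns 265–403 square to the tool. Alignment is good, so I'll descend to contact.

Call:
drive_tool:
  steps:
    - [0,0,-0.002,0,0.4]
    - [0,0,-0.0015,0,0.4]
    - [0,0,-0.001,0,0.4]
    - [0,0,0,0,0.4]

```text
clock: 2.4
tool_pos: [0.4553, 0.2523, 0.063]
tool_rot: [-2.387, 2.041, -0.001]
contact_force: [-6.0, -1.8, 10.8]
finger_gap: 0.0255
grasp_force: 5.3
```

Call:
drive_tool:
  steps:
    - [0.0015,-0.01,0,0,0.4]
    - [0.0015,-0.01,0,0,0.4]
    - [0.0015,-0.01,0,0,0.4]
    - [0.0015,-0.01,0,0,0.4]
    - [0,0,0,0,0.4]

```text
clock: 3.02
tool_pos: [0.4624, 0.2124, 0.063]
tool_rot: [-2.384, 2.04, -0.002]
contact_force: [0.8, -0.8, 6.0]
finger_gap: 0.0255
grasp_force: 3.2
```

```bash
cat >> h.py <<'E'
def plate(z=.063):
    p,d,m=cap('side'); hsv=cv2.cvtColor(p,cv2.COLOR_RGB2HSV).astype(int)
    C=cloud(d,m); b=(abs(C[...,2]-z)<.015)&(d>0)&(abs(C[...,0]-.47)<.1)
    bl=(hsv[...,0]>100)&(hsv[...,0]<125)&(hsv[...,1]>120)&b
    n,l,s,c=cv2.connectedComponentsWithStats(bl.astype(np.uint8)); k=1+np.argmax(s[1:,4])
    vv,uu=np.nonzero(l==k); Q=np.array([ray(m,u,v,z)[:2] for u,v in zip(uu,vv)])
    return Q.mean(0).round(4),cv2.minAreaRect((Q*1000).astype(np.float32)),c[k]
E
python3 -c "
from h import *
print(plate(),bot.state()['tool_pos'])"
```

```text
(array([0.4482, 0.2478]), ((448.51409912109375, 247.7499542236328), (47.558570861816406, 20.873811721801758), 22.808645248413086), array([256.12433862, 357.54497354])) [0.46242049 0.21240734 0.06300912]
```

The plate followed by 31 mm but turned about +14°, probably because the two fingers pressed unequally. I'll lift, turn with the plate, widen the fingers and press again.

Call:
drive_tool:
  steps:
    - [0,0,0.008,0,0.16]
    - [0,0,0,7,0.16]
    - [-0.0015,0.0045,0,7,0.16]
    - [0,0,0,0,0.16]

```text
clock: 3.58
tool_pos: [0.4593, 0.2167, 0.0688]
tool_rot: [2.617, -1.737, -0.0]
contact_force: [0.1, 0.4, -0.1]
finger_gap: 0.0357
grasp_force: 0.0
```

Call:
drive_tool:
  steps:
    - [0,0,-0.005,0,0.16]
    - [0,0,-0.002,0,0.16]
    - [0,0,-0.001,0,0.16]
    - [0,0,0,0,0.16]

```text
clock: 4.08
tool_pos: [0.4596, 0.2164, 0.0621]
tool_rot: [-2.617, 1.737, -0.001]
contact_force: [-6.0, -2.3, 8.2]
finger_gap: 0.036
grasp_force: 4.2
```

```bash
python3 -c "
from h import *
print(plate(),bot.state()['tool_pos']); cap('wrist','w2.png')"
```

```text
(array([0.4477, 0.2477]), ((448.1526184082031, 247.5145721435547), (47.78947448730469, 20.737401962280273), 22.01901626586914), array([256.45789474, 357.62631579])) [0.45961234 0.21643865 0.06209968]
```

View pics/w2.png

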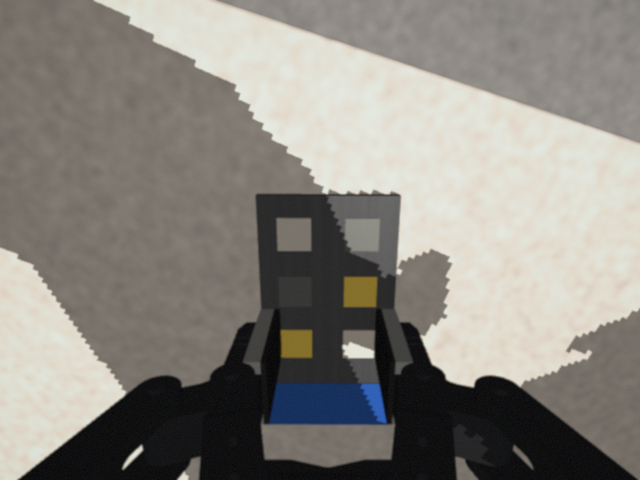

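Square again, with the fingers at columns 262 and 397 inside the plate's sides. I'll press a little more and drag in short strokes, turning back as I go.

Call:
drive_tool:
  steps:
    - [0,0,-0.0015,0,0.16]
    - [0,0,0,0,0.16]

```text
clock: 4.42
tool_pos: [0.4599, 0.2165, 0.0621]
tool_rot: [-2.617, 1.737, -0.002]
contact_force: [-8.0, -1.7, 14.9]
finger_gap: 0.0358
grasp_force: 7.7
```

Call:
drive_tool:
  steps:
    - [0.001,-0.005,0,-2,0.16]
    - [0.001,-0.005,0,-2,0.16]
    - [0.001,-0.005,0,-2,0.16]
    - [0.001,-0.005,0,-2,0.16]

```text
clock: 4.92
tool_pos: [0.4653, 0.1984, 0.0622]
tool_rot: [-2.484, 1.912, -0.002]
contact_force: [-1.4, 5.0, 9.6]
finger_gap: 0.0359
grasp_force: 4.7
```

```bash
python3 -c "
from h import *
print(plate(),bot.state()['tool_pos'])"
```

```text
(array([0.4478, 0.2391]), ((447.9240417480469, 238.98760986328125), (47.566322326660156, 21.090978622436523), 27.769168853759766), array([260.68918919, 353.94594595])) [0.46535512 0.19794955 0.06215339]
```

The drag slips, because the pad friction is no better than the riser's. I'll push on the blue end face instead, using both fingertips just above the board, which aligns the plate by itself.

Call:
drive_tool:
  steps:
    - [0,0,0.014,0,0.34]
    - [-0.0155,0.0335,0,6.5,0.34]
    - [-0.0155,0.0335,0,6.5,0.34]
    - [0,0,0,0,0.34]
    - [0,0,-0.01,0,0.34]

```text
clock: 5.6
tool_pos: [0.4328, 0.2636, 0.0636]
tool_rot: [-2.69, 1.621, -0.001]
contact_force: [0.3, 0.1, -0.5]
finger_gap: 0.0283
grasp_force: 0.0
```

```bash
python3 -c "
from h import *
print(plate(),bot.state()['tool_pos']); cap('wrist','w3.png')"
```

```text
(array([0.4569, 0.2438]), ((456.7259216308594, 244.05052185058594), (20.78203582763672, 24.515132904052734), 42.20479965209961), array([253.43678161, 353.27586207])) [0.43197091 0.26265075 0.06127597]
```

View pics/w3.png

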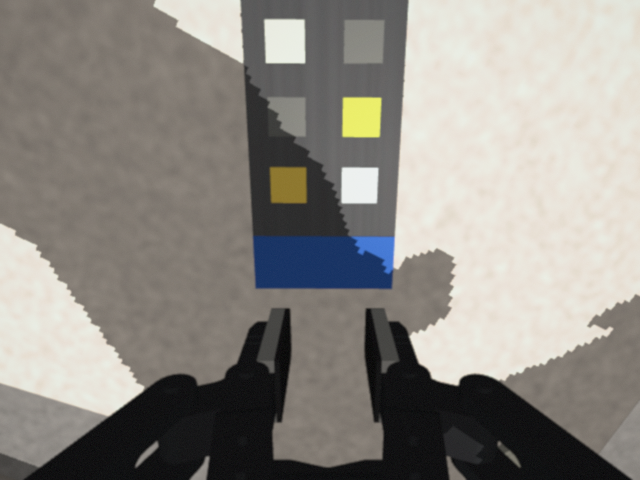

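The two fingertips at (280,360) and (378,360) stand squarely behind the blue end face (row 288). I'll lower until they touch the board.

Call:
drive_tool:
  steps:
    - [0,0,-0.001,0,0.34]
    - [0,0,0,0,0.34]

```text
clock: 5.95
tool_pos: [0.4327, 0.2631, 0.0623]
tool_rot: [2.691, -1.622, 0.0]
contact_force: [0.3, 0.5, -0.9]
finger_gap: 0.0282
grasp_force: 0.0
```

Call:
drive_tool:
  steps:
    - [0,0,-0.001,0,0.34]
    - [0,0,0,0,0.34]

```text
clock: 6.2
tool_pos: [0.4325, 0.2635, 0.0613]
tool_rot: [2.691, -1.621, -0.0]
contact_force: [-0.2, 1.5, 0.6]
finger_gap: 0.0282
grasp_force: 0.0
```

Call:
drive_tool:
  steps:
    - [0,0,-0.001,0,0.34]
    - [0,0,0,0,0.34]

```text
clock: 6.45
tool_pos: [0.4324, 0.2635, 0.0601]
tool_rot: [2.691, -1.62, -0.0]
contact_force: [-0.1, -0.8, -1.0]
finger_gap: 0.0281
grasp_force: 0.0
```

Call:
drive_tool:
  steps:
    - [0,0,-0.001,0,0.34]
    - [0,0,0,0,0.34]

```text
clock: 6.7
tool_pos: [0.4326, 0.2636, 0.0598]
tool_rot: [-2.691, 1.62, -0.0]
contact_force: [-2.7, -1.1, 4.0]
finger_gap: 0.0284
grasp_force: 2.2
```

Call:
drive_tool:
  steps:
    - [0,0,0.0013,0,0.34]
    - [0.0023,-0.0045,0,0,0.34]
    - [0.0023,-0.0045,0,0,0.34]
    - [0.0023,-0.0045,0,0,0.34]
    - [0.0023,-0.0045,0,0,0.34]

```text
clock: 7.32
tool_pos: [0.4419, 0.2451, 0.0605]
tool_rot: [2.691, -1.621, -0.0]
contact_force: [-0.6, 0.5, 0.2]
finger_gap: 0.0281
grasp_force: 0.1
```

```bash
python3 -c "
from h import *
p,d,m=cap('wrist'); hsv=cv2.cvtColor(p,cv2.COLOR_RGB2HSV).astype(int)
bl=((hsv[...,0]>100)&(hsv[...,0]<125)&(hsv[...,1]>120)).astype(np.uint8)
n,l,s,c=cv2.connectedComponentsWithStats(bl);k=1+np.argmax(s[1:,4]);print(s[k],c[k]); print(bot.state()['tool_pos'],plate())"
```

```text
[ 256  256  139   54 6891] [325.21201567 281.39239588]
[0.44200371 0.24475017 0.06051465] (array([0.46  , 0.2304]), ((460.03948974609375, 230.6509552001953), (24.31157875061035, 20.26245880126953), 34.47794723510742), array([258.37423313, 346.8404908 ]))
```

The blue end now sits against the fingertips (row 310), so the push works. I'll continue along the curve.

Call:
drive_tool:
  steps:
    - [0.0028,-0.0053,0,-1.8,0.34]
    - [0.0026,-0.0054,0,-1.8,0.34]
    - [0.0024,-0.0055,0,-1.8,0.34]
    - [0.0022,-0.0056,0,-1.8,0.34]
    - [0.002,-0.0056,0,-1.8,0.34]

```text
clock: 8.05
tool_pos: [0.4538, 0.2177, 0.0606]
tool_rot: [2.554, -1.829, -0.0]
contact_force: [0.6, -0.2, 0.1]
finger_gap: 0.0282
grasp_force: 0.1
```

```bash
cat >> h.py <<'E'
def wblue():
    p,d,m=cap('wrist'); hsv=cv2.cvtColor(p,cv2.COLOR_RGB2HSV).astype(int)
    bl=((hsv[...,0]>100)&(hsv[...,0]<125)&(hsv[...,1]>120)).astype(np.uint8)
    n,l,s,c=cv2.connectedComponentsWithStats(bl);k=1+np.argmax(s[1:,4]);vv,uu=np.nonzero(l==k)
    Q=np.array([ray(m,u,v,.063)[:2] for u,v in zip(uu,vv)]);print(s[k],c[k],cv2.minAreaRect((Q*1000).astype(np.float32)),bot.state()['tool_pos'])
E
python3 -c "
from h import *
wblue()"
```

```text
[ 255  254  139   55 6914] [324.11975701 280.18484235] ((461.8926086425781, 197.89678955078125), (49.528587341308594, 20.46540641784668), 20.52443504333496) [0.45391808 0.21726207 0.0605694 ]
```

Call:
drive_tool:
  steps:
    - [0.0019,-0.0057,0,-2.4,0.34]
    - [0.0017,-0.0057,0,-2.4,0.34]
    - [0.0014,-0.0057,0,-2.4,0.34]
    - [0.0012,-0.0057,0,-2.4,0.34]
    - [0,0,0,-2.4,0.34]

```text
clock: 8.72
tool_pos: [0.46, 0.1948, 0.0606]
tool_rot: [2.348, -2.087, 0.0]
contact_force: [-0.6, -0.8, 0.8]
finger_gap: 0.0282
grasp_force: 0.1
```

```bash
python3 -c "
from h import *
wblue();print(plate())"
```

```text
[ 249  245  142   64 6952] [321.07292865 276.53121404] ((465.2948913574219, 172.3966522216797), (49.50353240966797, 20.032062530517578), 13.24502182006836) [0.45996453 0.19491052 0.06057952]
(array([0.481 , 0.1766]), ((480.8422546386719, 176.38064575195312), (10.547367095947266, 24.519559860229492), 41.35280227661133), array([272.38888889, 321.05555556]))
```

Call:
drive_tool:
  steps:
    - [0.0003,-0.003,0,0,0.34]
    - [0.0003,-0.003,0,0,0.34]
    - [0,0,0,0,0.34]

```text
clock: 9.2
tool_pos: [0.4605, 0.1891, 0.0605]
tool_rot: [2.351, -2.084, -0.0]
contact_force: [0.6, -0.2, -0.9]
finger_gap: 0.0281
grasp_force: 0.0
```

```bash
python3 -c "
from h import *
wblue()"
```

```text
[ 251  248  141   60 6925] [322.0999278  277.57314079] ((465.39801025390625, 166.99710083007812), (49.50101089477539, 20.004308700561523), 11.225680351257324) [0.46049013 0.18914488 0.06056408]
```

The plate now overhangs about 38 mm, yaw 11°, with its centre about 9 mm inside the edge. I'll lift and go over the overhanging end to pinch it.

Call:
drive_tool:
  steps:
    - [0,0.004,0.02,0,0.34]
    - [0,0,0.03,0,-1]
    - [0.006,-0.0305,0,1.5,-1]
    - [0.006,-0.0305,0,1.5,-1]
    - [0.0055,-0.0305,0,1.5,-1]

```text
clock: 9.88
tool_pos: [0.4781, 0.101, 0.1106]
tool_rot: [-2.432, 1.988, -0.0]
contact_force: [0.3, 0.1, -0.0]
finger_gap: 0.0856
grasp_force: 0.0
```

```bash
python3 -c "
from h import *
print(bot.state()['tool_pos'],plate()); cap('wrist','w4.png'); cap('side','d4.png')
a=cv2.imread('pics/w4.png');b=cv2.imread('pics/d4.png')[180:420,150:470]
cv2.imwrite('pics/m4.png',np.hstack([cv2.resize(a,(400,300)),cv2.resize(b,(400,300))]))"
```

```text
[0.47806324 0.10103434 0.11064732] (array([0.4658, 0.1678]), ((466.0673522949219, 167.62376403808594), (47.24674606323242, 20.572782516479492), 10.884071350097656), array([283.94565217, 321.61956522]))
```

View pics/m4.png

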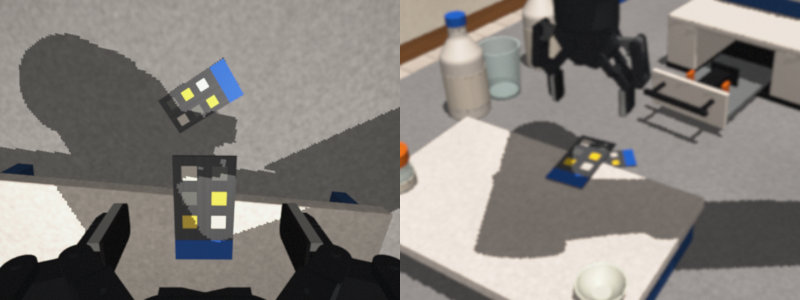

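The plate is centred between the open fingers, spanning columns 173–237, and its plain end stands past the riser edge at row 188. The smaller plate lies on the bench beyond it. I'll descend and pinch.

Call:
drive_tool:
  steps:
    - [0,-0.001,-0.025,-3,-1]
    - [0,0,-0.02,0,-1]
    - [0,0,-0.015,0,-1]
    - [0,0,-0.0085,0,-1]
    - [0,0,0,0,-1]

```text
clock: 10.65
tool_pos: [0.4778, 0.1009, 0.0417]
tool_rot: [2.378, -2.052, -0.0]
contact_force: [-0.9, 0.5, 0.1]
finger_gap: 0.0852
grasp_force: 0.0
```

Call:
drive_tool:
  steps:
    - [0,0,0,0,0]
    - [0,0,0,0,0.2]
    - [0,0,0,0,0.4]
    - [0,0,0,0,0.6]
    - [0,0,0,0,0.6]
  force: 50

```text
clock: 11.28
tool_pos: [0.4784, 0.101, 0.0428]
tool_rot: [-2.377, 2.052, -0.001]
contact_force: [-1.7, -0.1, 6.2]
finger_gap: 0.0482
grasp_force: 50.7
```

Call:
drive_tool:
  steps:
    - [0,0,0.002,0,0.6]
    - [0,0,0.004,0,0.6]
    - [0,0,0.01,0,0.6]
    - [0,0,0.02,0,0.6]
    - [0,0,0.02,0,0.6]
  force: 60

```text
clock: 11.9
tool_pos: [0.4779, 0.1008, 0.099]
tool_rot: [2.378, -2.053, 0.0]
contact_force: [0.5, 0.0, 0.1]
finger_gap: 0.0479
grasp_force: 61.4
```

```bash
python3 -c "
from h import *
s=bot.state();print(s['tool_pos'],s['contact_force'],s['finger_gap'])
p,d,m=cap('wrist','w5.png'); C=cloud(d,m)
hsv=cv2.cvtColor(p,cv2.COLOR_RGB2HSV).astype(int)
bl=((hsv[...,0]>100)&(hsv[...,0]<125)&(hsv[...,1]>120)).astype(np.uint8)
n,l,st,c=cv2.connectedComponentsWithStats(bl);k=1+np.argmax(st[1:,4]);P=C[(l==k)&(d>0)];print(st[k],len(P),P.mean(0))
np.save('w5.npy',C)
P,D,m=cap('side','d5.png')
a=cv2.imread('pics/w5.png');b=cv2.imread('pics/d5.png')[100:340,180:500]
cv2.imwrite('pics/m5.png',np.hstack([cv2.resize(a,(400,300)),cv2.resize(b,(400,300))]))"
```

```text
[0.47794817 0.10075234 0.09904199] [0.46285421 0.02319001 0.05943643] 0.04794904232604902
[ 328   87   59   73 1902] 1889 [0.47273336 0.02648574 0.0021338 ]
```

View pics/m5.png

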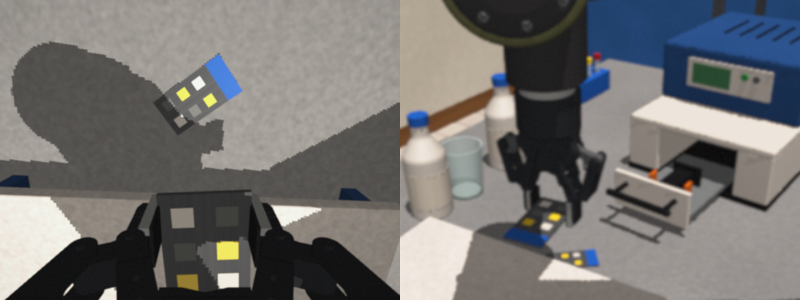

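The plate is held by its sides in the fingers. The plain end is at (205,191) in the wrist half, and the side view shows the plate clear of the riser. Next I measure its tilt and its pose in the hand.

Run:
```python
from h import *
C=np.load('w5.npy')
def fit(P):
    for _ in range(3):
        A=np.c_[P[:,:2],np.ones(len(P))]; k=np.linalg.lstsq(A,P[:,2],rcond=None)[0]; r=P[:,2]-A@k; P=P[abs(r)<2.5*r.std()+1e-4]
    return k,r.std(),len(P)
P=C[320:445,275:375].reshape(-1,3); print('wrist',P.mean(0),fit(P[abs(P[:,2]-np.median(P[:,2]))<.02]))
# plain end edge
sub=C[290:420,250:410]; mk=(sub[...,2]>.09)&(sub[...,2]<.145); P=sub[mk]; print(P.min(0),P.max(0),np.percentile(P,[1,99],axis=0))
e=[]
for u in range(285,365,5):
    col=C[290:340,u]; z=col[:,2]; i=np.argmax(z>.09)
    if i: e.append(col[i+1])
e=np.array(e); print('edge',e.mean(0),np.polyfit(e[:,0],e[:,1],1), e[[0,-1]].round(4))
im=cv2.imread('pics/d5.png');hsv=cv2.cvtColor(im,cv2.COLOR_BGR2HSV)
p,d,m=cap('side');Cs=cloud(d,m);bl=(hsv[...,0]>100)&(hsv[...,0]<125)&(hsv[...,1]>120)
mk=bl&(abs(Cs[...,0]-.47)<.06)&(abs(Cs[...,1]-.13)<.08)&(Cs[...,2]>.07)&(Cs[...,2]<.17); P=Cs[mk]; print('side blue',len(P),P.mean(0),P.std(0))
```

```text
wrist [0.47785957 0.11031815 0.11864221] (array([-0.00018253, -0.00397802,  0.11876541]), np.float64(0.000525615102911055), 12348)
[0.44877187 0.0773319  0.10471267] [0.5060683  0.12966764 0.14024526] [[0.45199708 0.07956208 0.11542015]
 [0.50366797 0.12640356 0.13467793]]
edge [0.48281545 0.08933357 0.10176734] [ 1.28330248 -0.5302647 ] [[0.4947 0.0848 0.1171]
 [0.4703 0.0807 0.1159]]
side blue 300 [0.46880209 0.16611608 0.11999459] [0.0141552  0.00674607 0.00068783]
```

The plate is flat (slope 0.004), its underside is about 17 mm above the TCP, and its centre is about 29 mm from the TCP towards blue. Next I move to a spot before the drawer and measure the drawer from the wrist.

Call:
drive_tool:
  steps:
    - [0,0,0.036,0,0.6]
    - [-0.007,-0.033,0.018,-2.7,0.6]
    - [-0.007,-0.033,0.017,-2.7,0.6]
    - [-0.007,-0.033,0,-2.7,0.6]
    - [-0.007,-0.032,0,-2.6,0.6]

```text
clock: 12.68
tool_pos: [0.4493, -0.0311, 0.1683]
tool_rot: [2.174, -2.267, -0.001]
contact_force: [1.1, 0.6, -1.2]
finger_gap: 0.0477
grasp_force: 61.6
```

Call:
drive_tool:
  steps:
    - [0,0,0,0,0.6]
    - [0,0,0,0,0.6]

```text
clock: 12.92
tool_pos: [0.4498, -0.0301, 0.1684]
tool_rot: [2.176, -2.265, -0.001]
contact_force: [-0.3, 0.1, -0.6]
finger_gap: 0.0479
grasp_force: 61.6
```

Run:
```python
from h import *
s=bot.state();print(s['tool_pos'],s['tool_rot'],s['finger_gap'])
p,d,m=cap('wrist','w6.png'); C=cloud(d,m); np.savez('w6.npz',C=C,p=p,d=d)
hsv=cv2.cvtColor(p,cv2.COLOR_RGB2HSV).astype(int)
og=((hsv[...,0]<14)&(hsv[...,1]>150)&(hsv[...,2]>100)).astype(np.uint8)
n,l,st,c=cv2.connectedComponentsWithStats(og)
for i in range(1,n):
    if st[i,4]>20: P=C[(l==i)&(d>0)]; print(st[i],c[i].round(1),P.mean(0).round(4),P.min(0).round(4),P.max(0).round(4))
```

```text
[ 0.4497872  -0.03006654  0.16840905] [ 2.17583834e+00 -2.26515336e+00 -1.16086387e-03] 0.047923480719702025
[264   9  14  41 219] [273.6  33.6] [ 0.4761 -0.1523  0.0438] [ 0.4751 -0.1628  0.0301] [ 0.4808 -0.1457  0.0556]
[373  11  12  39 189] [375.9  34. ] [ 0.4173 -0.1499  0.043 ] [ 0.4141 -0.1598  0.0259] [ 0.4181 -0.1429  0.0563]
```

View pics/w6.png

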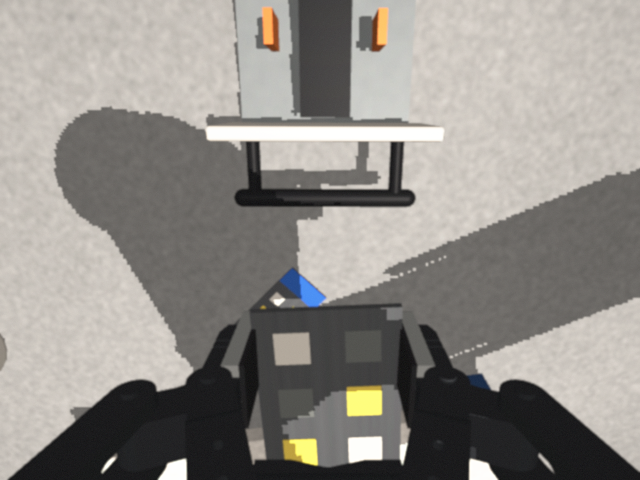

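The wrist view shows the drawer with its cheeks at (274,34) and (376,34), the panel at (325,130) and the handle at (325,198). The held plate below is square, its plain end at row 308. I'll refine the seat pose from the panel and cheeks.

Run:
```python
from h import *
D=np.load('w6.npz');C=D['C'];p=D['p'];d=D['d'];hsv=cv2.cvtColor(p,cv2.COLOR_RGB2HSV).astype(int)
g=np.zeros((480,640),bool);g[0:215,180:470]=1
def rep(n,mk):
    P=C[mk&g&(d>0)]; print(n,len(P),cv2.minAreaRect((P[:,:2]*1000).astype(np.float32)),P.mean(0).round(4),np.polyfit(P[:,0],P[:,1],1).round(4))
z=C[...,2]
rep('paneltop',(z>.0735)&(z<.079)&(hsv[...,2]>140))
rep('handle',(abs(z-.062)<.008)&(hsv[...,2]<80)&(C[...,1]>-.08))
rep('seat',(abs(z-.048)<.003)&(hsv[...,2]<90)&(C[...,1]<-.1))
rep('cheektop',(z>.0525)&(hsv[...,0]<14)&(hsv[...,1]>150))
```

```text
paneltop 3464 ((448.859619140625, -97.50946807861328), (8.012630462646484, 129.7552490234375), 87.61570739746094) [ 0.4487 -0.0977  0.0754] [-0.0435 -0.0782]
handle 3626 ((450.95587158203125, -67.51715087890625), (27.313533782958984, 109.454833984375), 88.48818969726562) [ 0.4516 -0.0618  0.0618] [-0.0256 -0.0502]
seat 5867 ((447.6610412597656, -136.9173583984375), (61.6872673034668, 29.283449172973633), 87.49348449707031) [ 0.4476 -0.1382  0.0477] [ 0.14   -0.2009]
cheektop 85 ((447.1971130371094, -152.94944763183594), (17.11558723449707, 67.01533508300781), 87.38619232177734) [ 0.4568 -0.1516  0.0541] [-0.0616 -0.1235]
```

Run:
```python
from h import *
D=np.load('w6.npz');C=D['C'];z=C[...,2]; m=bot.camera_model('wrist')
mk=np.zeros(z.shape,bool);mk[295:455,245:405]=1;mk&=(z>.184)&(z<.192)
P=C[mk];print(len(P),np.median(z[mk]))
A=np.c_[P[:,:2],np.ones(len(P))];print('slope',np.linalg.lstsq(A,P[:,2],rcond=None)[0][:2].round(4))
e=[]
for u in range(265,385,4):
    i=np.nonzero(mk[:,u])[0]
    if len(i): e.append(ray(m,u,i[0]-.5,.188))
e=np.array(e);k=np.polyfit(e[:,0],e[:,1],1);print('edge slope deg',np.degrees(np.arctan(k[0])),'mid',e.mean(0),'resid',np.std(e[:,1]-np.polyval(k,e[:,0])))
for c in((250,311),(402,305)): print(ray(m,*c,.188))
print(bot.state()['tool_pos'])
```

```text
21435 0.18756107376010567
slope [-0.0004  0.0001]
edge slope deg 0.17822224025817243 mid [ 0.45094909 -0.04991218  0.188     ] resid 0.00015775058485695734
[ 0.4747565  -0.04894109  0.188     ]
[ 0.42535626 -0.04913124  0.188     ]
[ 0.44988416 -0.02980235  0.16849053]
```

Call:
drive_tool:
  steps:
    - [-0.001,-0.038,0,-0.6,0.6]
    - [-0.001,-0.038,0,-0.6,0.6]
    - [-0.001,-0.038,0,-0.6,0.6]
    - [-0.0011,-0.0377,0,-0.7,0.6]
    - [0,0,-0.03,0,0.6]

```text
clock: 13.6
tool_pos: [0.4471, -0.1834, 0.1404]
tool_rot: [-2.123, 2.313, -0.005]
contact_force: [0.5, 0.2, -0.9]
finger_gap: 0.0478
grasp_force: 61.6
```

Call:
drive_tool:
  steps:
    - [0,0,-0.03,0,0.6]
    - [0,0,-0.03,0,0.6]
    - [0,0,-0.02,0,0.6]
    - [0,0,0,0,0.6]
    - [0,0,0,0,0.6]

```text
clock: 14.22
tool_pos: [0.4466, -0.1817, 0.0601]
tool_rot: [-2.127, 2.311, -0.002]
contact_force: [-0.0, 0.1, -1.0]
finger_gap: 0.0476
grasp_force: 61.6
```

Run:
```python
from h import *
s=bot.state();print(s['tool_pos'],s['tool_rot'],s['contact_force'])
p,d,m=cap('wrist','w7.png');P,D,M=cap('side','d7.png')
C=cloud(D,M);hsv=cv2.cvtColor(P,cv2.COLOR_RGB2HSV).astype(int)
mk=(hsv[...,0]>100)&(hsv[...,0]<125)&(hsv[...,1]>120)&(abs(C[...,0]-.447)<.05)&(abs(C[...,1]+.12)<.06)&(C[...,2]>.04)&(C[...,2]<.12)
Q=C[mk];print(len(Q),Q.mean(0),cv2.minAreaRect((Q[:,:2]*1000).astype(np.float32)))
a=cv2.imread('pics/w7.png');b=cv2.imread('pics/d7.png')[140:320,290:530]
cv2.imwrite('pics/m7.png',np.hstack([cv2.resize(a,(400,300)),cv2.resize(b,(400,300))]))
```

```text
[ 0.44658906 -0.18168417  0.06005944] [-2.12733791e+00  2.31131610e+00 -1.60813960e-03] [-0.03610683  0.11104409 -0.99940726]
176 [ 0.44979658 -0.11413647  0.07796345] ((452.3309326171875, -134.01242065429688), (50.837223052978516, 70.73854064941406), 4.99546480178833)
```

View pics/m7.png

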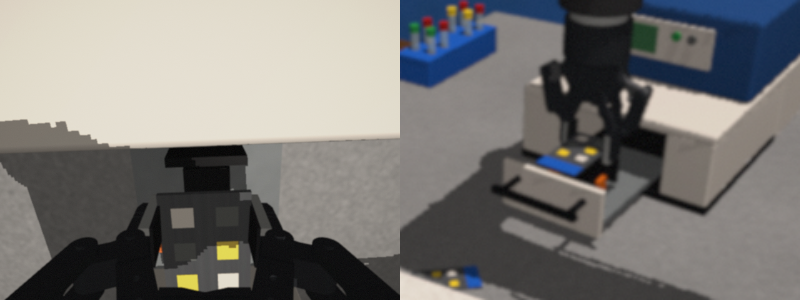

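The plate hangs over the drawer, blue end to the handle. In the wrist half its plain end (205,192) is lined up with the black stop (205,160). I'll lower it onto the seat.

Call:
drive_tool:
  steps:
    - [0,-0.0005,-0.015,0,0.6]
    - [0,0,-0.009,0,0.6]
    - [0,0,-0.002,0,0.6]
    - [0,0,0,0,0.6]

```text
clock: 14.82
tool_pos: [0.4458, -0.1825, 0.0329]
tool_rot: [2.126, -2.312, -0.0]
contact_force: [0.2, -0.2, -0.6]
finger_gap: 0.0477
grasp_force: 61.6
```

Call:
drive_tool:
  steps:
    - [0,0,-0.001,0,0.6]
    - [0,0,-0.001,0,0.6]
    - [0,0,0,0,0.6]

```text
clock: 15.2
tool_pos: [0.4461, -0.1824, 0.0315]
tool_rot: [-2.126, 2.312, -0.001]
contact_force: [-0.6, 0.8, 0.9]
finger_gap: 0.0479
grasp_force: 61.7
```

Call:
drive_tool:
  steps:
    - [0,0,-0.001,0,0.6]
    - [0,0,0,0,0.6]

```text
clock: 15.45
tool_pos: [0.4461, -0.1827, 0.0314]
tool_rot: [2.127, -2.312, 0.001]
contact_force: [-3.6, 1.3, 7.5]
finger_gap: 0.0478
grasp_force: 62.1
```

Call:
drive_tool:
  steps:
    - [0,0,0,0,-0.25]
    - [0,0,0,0,-0.4]
    - [0,0,0,0,-0.4]
    - [0,0,0.003,0,-0.4]
    - [0,0,0.02,0,-0.4]

```text
clock: 16.08
tool_pos: [0.4449, -0.1823, 0.0521]
tool_rot: [2.125, -2.311, -0.004]
contact_force: [-0.1, 0.2, 0.8]
finger_gap: 0.0594
grasp_force: 0.0
```

Call:
drive_tool:
  steps:
    - [0,0,0.03,0,-0.4]
    - [0,0,0.04,0,-0.4]
    - [0,0.05,0.01,0,-0.4]
    - [0,0.05,0,0,1]
    - [0,0.05,0,0,1]

```text
clock: 16.7
tool_pos: [0.4458, -0.031, 0.1336]
tool_rot: [-2.125, 2.312, -0.001]
contact_force: [0.8, 0.1, 0.2]
finger_gap: 0.0242
grasp_force: 0.0
```

Run:
```python
from h import *
s=bot.state();print(s['tool_pos'],s['contact_force'])
p,d,m=cap('wrist','w8.png');C=cloud(d,m);hsv=cv2.cvtColor(p,cv2.COLOR_RGB2HSV).astype(int)
mk=((hsv[...,0]>100)&(hsv[...,0]<125)&(hsv[...,1]>120)&(abs(C[...,2]-.05)<.02)&(d>0)).astype(np.uint8)
n,l,st,c=cv2.connectedComponentsWithStats(mk);k=1+np.argmax(st[1:,4]);print(st[k],c[k])
Q=C[l==k];print(Q.mean(0),cv2.minAreaRect((Q[:,:2]*1000).astype(np.float32)))
P=C[(abs(C[...,2]-.051)<.006)&(hsv[...,2]<130)&(d>0)&(abs(C[...,0]-.447)<.02)&(C[...,1]<-.112)&(C[...,1]>-.19)]
A=np.c_[P[:,:2],np.ones(len(P))];print(len(P),P[:,2].mean(),np.linalg.lstsq(A,P[:,2],rcond=None)[0][:2])
g=(C[...,2]>.0735)&(C[...,2]<.079)&(hsv[...,2]>140)&(C[...,1]<-.08)&(C[...,1]>-.12)&(d>0);print('panel',cv2.minAreaRect((C[g][:,:2]*1000).astype(np.float32)))
```

```text
[ 0.44580323 -0.03102999  0.13359028] [0.75870133 0.10548385 0.22334895]
[ 258   81  100   44 3870] [307.98449612 102.56614987]
[ 0.44913487 -0.114765    0.05095439] ((449.2581481933594, -114.66567993164062), (19.114849090576172, 50.01338577270508), 87.85200500488281)
3811 0.050669313492493456 [0.00159294 0.00144492]
panel ((449.04034423828125, -97.67607116699219), (8.015809059143066, 129.3782958984375), 87.61216735839844)
```

View pics/w8.png

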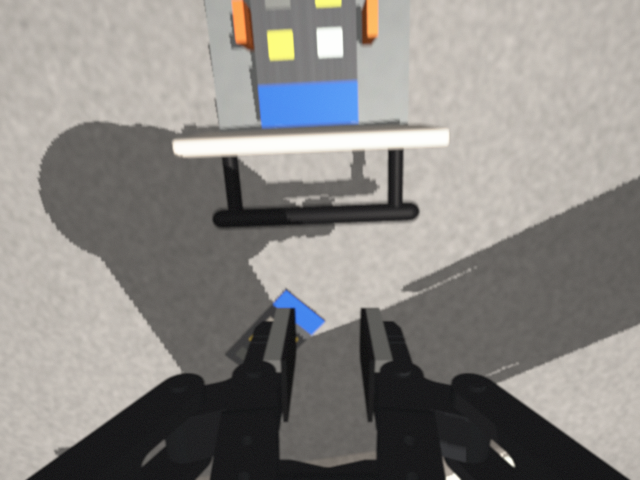

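The plate lies flat on the seat: top at z 0.051, blue band at (308,103) next to the panel, about 1 mm from ideal, between the cheeks. Next I push the handle with shut fingers.

Call:
drive_tool:
  steps:
    - [0.004,0.006,0,0,1]
    - [0.003,0.006,-0.03,0,1]
    - [0,0,-0.03,0,1]
    - [0,0,-0.025,0,1]
    - [0,0,0,0,1]

```text
clock: 17.38
tool_pos: [0.4517, -0.0216, 0.0463]
tool_rot: [2.122, -2.311, -0.003]
contact_force: [0.3, 0.7, 0.3]
finger_gap: 0.0002
grasp_force: 0.0
```

Call:
drive_tool:
  steps:
    - [-0.0004,-0.01,0,0,1]
    - [-0.0004,-0.008,0,0,1]
    - [-0.0003,-0.006,0,0,1]
    - [-0.0003,-0.006,0,0,1]
    - [-0.0003,-0.006,0,0,1]

```text
clock: 18.0
tool_pos: [0.4516, -0.0565, 0.0485]
tool_rot: [-2.126, 2.311, -0.001]
contact_force: [1.6, 1.7, 1.9]
finger_gap: -0.0001
grasp_force: 1.2
```

Call:
drive_tool:
  steps:
    - [-0.0003,-0.007,0,0,1]
    - [-0.0003,-0.008,0,0,1]
    - [-0.0003,-0.008,0,0,1]
    - [-0.0003,-0.008,0,0,1]
    - [-0.0003,-0.008,0,0,1]

```text
clock: 18.62
tool_pos: [0.4496, -0.096, 0.048]
tool_rot: [2.126, -2.312, -0.0]
contact_force: [0.7, 2.7, 0.2]
finger_gap: 0.0002
grasp_force: 1.3
```

Call:
drive_tool:
  steps:
    - [-0.0003,-0.008,0,0,1]
    - [-0.0003,-0.008,0,0,1]
    - [-0.0003,-0.008,0,0,1]
    - [-0.0003,-0.008,0,0,1]
    - [-0.0003,-0.008,0,0,1]

```text
clock: 19.25
tool_pos: [0.448, -0.1359, 0.0479]
tool_rot: [2.126, -2.312, -0.001]
contact_force: [-0.5, 3.4, 1.0]
finger_gap: 0.0002
grasp_force: 1.3
```

Call:
drive_tool:
  steps:
    - [-0.0003,-0.007,0,0,1]
    - [-0.0002,-0.006,0,0,1]
    - [-0.0002,-0.005,0,0,1]
    - [-0.0001,-0.004,0,0,1]
    - [-0.0001,-0.003,0,0,1]

```text
clock: 19.88
tool_pos: [0.4471, -0.1606, 0.0479]
tool_rot: [2.126, -2.312, -0.001]
contact_force: [-0.3, 1.8, 0.7]
finger_gap: 0.0002
grasp_force: 1.1
```

Call:
drive_tool:
  steps:
    - [-0.0001,-0.003,0,0,1]
    - [-0.0001,-0.003,0,0,1]
    - [-0.0001,-0.003,0,0,1]
    - [-0.0001,-0.002,0,0,1]
    - [0,-0.002,0,0,1]

```text
clock: 20.5
tool_pos: [0.4468, -0.1735, 0.0479]
tool_rot: [2.126, -2.312, -0.0]
contact_force: [-1.5, 1.6, 0.8]
finger_gap: 0.0
grasp_force: 1.1
```

Call:
drive_tool:
  steps:
    - [0,-0.002,0,0,1]
    - [0,-0.002,0,0,1]
    - [0,-0.002,0,0,1]
    - [0,0,0,0,1]

```text
clock: 21.0
tool_pos: [0.4471, -0.1796, 0.0482]
tool_rot: [-2.126, 2.313, -0.001]
contact_force: [0.8, 0.7, 0.2]
finger_gap: -0.0003
grasp_force: 0.4
```

Call:
drive_tool:
  steps:
    - [0,-0.002,0,0,1]
    - [0,-0.002,0,0,1]
    - [0,0,0,0,1]

```text
clock: 21.38
tool_pos: [0.4471, -0.1809, 0.0481]
tool_rot: [-2.125, 2.309, 0.005]
contact_force: [-4.0, 15.6, 4.7]
finger_gap: -0.0001
grasp_force: 7.5
```

Run:
```python
from h import *
s=bot.state();print(s['tool_pos'],s['contact_force'])
p,d,m=cap('side');C=cloud(d,m);hsv=cv2.cvtColor(p,cv2.COLOR_RGB2HSV).astype(int)
w=(hsv[...,2]>90)&(hsv[...,1]<90)&(d>0)&(C[...,2]>.04)&(C[...,2]<.07)&(C[...,1]<-.19)&(C[...,1]>-.27)
for a,b in((.30,.36),(.385,.43),(.47,.51),(.535,.57)):
    q=C[w&(C[...,0]>a)&(C[...,0]<b)]; print(a,len(q),(q[:,1]+.0435*(q[:,0]-.447)).mean() if len(q) else 0)
```

```text
[ 0.44712517 -0.18094507  0.04808352] [-4.01808782 15.57626864  4.7403857 ]
0.3 403 -0.23639957087350863
0.385 217 -0.23102291583164974
0.47 16 -0.23145328280515515
0.535 169 -0.23094179755876654
```

The force rises to 15.6 N within 2 mm, so the drawer is at its stop. I'll back off, clear away and check.

Call:
drive_tool:
  steps:
    - [0,0.003,0,0,1]
    - [0.001,0.01,0,0,1]
    - [0.001,0.03,0,0,1]
    - [0.001,0.04,0.03,0,1]
    - [0,0.04,0.05,0,1]

```text
clock: 22.05
tool_pos: [0.4489, -0.0605, 0.1265]
tool_rot: [2.124, -2.311, -0.002]
contact_force: [1.8, 0.3, 0.8]
finger_gap: -0.0001
grasp_force: 0.0
```

Call:
drive_tool:
  steps:
    - [0,0.03,0.05,0,1]
    - [0,0,0,0,1]
    - [0,0,0,0,1]

```text
clock: 22.42
tool_pos: [0.4499, -0.031, 0.1767]
tool_rot: [-2.127, 2.312, -0.0]
contact_force: [0.0, -0.0, -0.1]
finger_gap: 0.0
grasp_force: 0.0
```

Run:
```python
from h import *
s=bot.state();print(s['tool_pos'],s['contact_force'],s['clock'])
for n in('wrist','side'):
    p,d,m=cap(n,n+'9.png');C=cloud(d,m);hsv=cv2.cvtColor(p,cv2.COLOR_RGB2HSV).astype(int)
    g=(C[...,2]>.0725)&(C[...,2]<.08)&(hsv[...,2]>90)&(hsv[...,1]<90)&(C[...,1]<-.2)&(C[...,1]>-.26)&(d>0)&(abs(C[...,0]-.443)<.06)
    if g.sum()>20:P=C[g];print(n,'panel top',g.sum(),cv2.minAreaRect((P[:,:2]*1000).astype(np.float32)))
    h=(abs(C[...,2]-.06)<.006)&(hsv[...,2]<80)&(C[...,1]>-.215)&(C[...,1]<-.17)&(abs(C[...,0]-.443)<.05)&(d>0);print(n,'bar',h.sum(),C[h].mean(0))
    f=(C[...,2]>.08)&(C[...,2]<.1)&(hsv[...,2]>90)&(C[...,1]<-.2)&(C[...,1]>-.26)&(d>0)&(abs(C[...,0]-.443)<.12); P=C[f]
    print(n,'front',len(P),np.median(P[:,1]+.0435*(P[:,0]-.443)))
a=cv2.imread('pics/wrist9.png');b=cv2.imread('pics/side9.png')
cv2.imwrite('pics/m9.png',np.hstack([cv2.resize(a,(400,300)),cv2.resize(b,(400,300))]))
```

```text
[ 0.44986158 -0.03100508  0.17674056] [ 0.02768073 -0.0157988  -0.14190229] 22.425
wrist bar 0 [nan nan nan]
wrist front 0 nan
side panel top 134 ((443.0804443359375, -233.56277465820312), (11.273807525634766, 120.1388931274414), 87.7150650024414)
side bar 261 [ 0.44152758 -0.19399027  0.05948805]
side front 616 -0.2310768126405295<stdin>:7: RuntimeWarning: Mean of empty slice.
  ret = um.true_divide(
  return _methods._mean(a, axis=axis, dtype=dtype,
  ret = ret.dtype.type(ret / rcount)
```

View pics/m9.png

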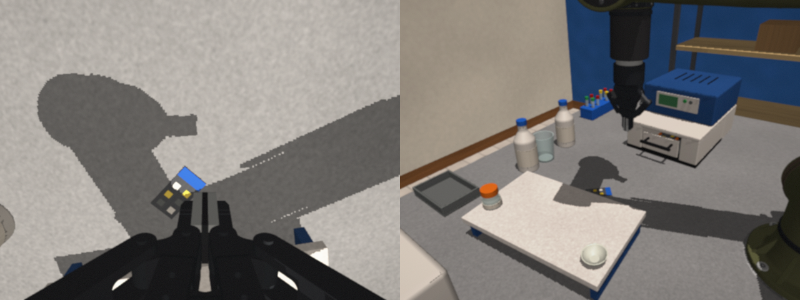

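The side half shows the drawer flush with the reader's front at (665,150). The jar, dish, bottles and beaker are where they were, and the arm is clear. The measured travel of about 136–138 mm matches the initial opening of about 137 mm.

```bash
python3 -c "
from cell import bot
print(bot.hand_in())"
```

```text
the job is handed in; nothing more can be done
None
```

The job is handed in: the plate was last seen flat on the seat with its blue end to the handle, the drawer was pushed to its stop with the arm clear, and no verdict came back. I viewed 12 pictures, two over your limit of 10.

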